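Third hand: press a fired bracket onto a sprung jig board

TASK

Lift the clay shelf bracket out of its plaster mould and hold its flat back squarely over the blue outline on the jig's sprung board, then press it steadily towards the posts so that the red pointers stand in the middle of the green bands (about 10 N), so that the teacher can screw it on from behind. Be gentle: never drive the board to its end stop, and do not disturb the jar, the scale or the pot. Finish while still gripping and pressing the bracket there, in the air, with the gripper itself not touching the jig; do not let go.

Things in the scene. Friction and masses are not known exactly. Their poses are not given: they have to be found in the camera images.
- bracket: Loose terracotta bracket, 0.15-0.31 kg, T-shaped from above. Origin: bottom centre of its flat back; x out of the back (pressing direction), y along its width, z up. Back plate 80 wide, 12 thick (x -12 to 0), 60 mm high; from its middle a rib 16 thick (y), 50 mm high, runs to x -72. Grip the rib across y from above, e.g. at x -38, z 41 mm. Bottom starts 15 mm above the table.
- mould: Fixed white open plaster mould in a thin wooden frame, 146 x 136 mm, top 32 mm above the table. Origin: centre of underside, axes parallel to the bracket in it. T-shaped cavity 17 mm deep, vertical walls, 2.5 mm clearance round the bracket: lift straight up. The bracket origin starts at x +36, y 0, z 15 mm of the mould.
- jig: Fixed jig. Origin: on the table below the middle of the board's front face at rest; x = pressing direction (into the board), y along the board, z up. Aluminium base 12 mm thick, x 0 to 130, y -85 to 85 mm, with a green band (x 14 to 26 mm) at either end of the board; two blue posts 82 mm high behind the board (x 105 to 125). Nothing stands in front of the board.
- press_board (a joint): Travel in m of the sprung plywood board along the jig's +x: 0 at rest, end stop 0.030. Spring 700 N/m, no preload: 10 N is 14 mm. Board 120 wide, 12 thick, from 16 to 100 mm above the table. The red pointers at its ends stand at jig x 6 mm at rest, in the green bands at 8 to 20 mm of travel, mid-band at 14 mm.
- outline (a point): Point on the board's front face, middle of the lower inner edge of the blue outline, 30 mm above the table; moves with the board; axes as the jig's. The outline just surrounds the bracket's back (80 x 60 mm): with the bracket in place, the bracket's origin and axes coincide with these.
- jar: Bystander: amber jar with yellow cap, 68 mm across, 100 mm high, origin at the centre of its underside.
- scale: Bystander: white kitchen scale with round steel plate, 120 x 150 mm, 36 mm high, origin at the centre of its underside.
- pot: Bystander: blue cup 80 mm across the rim, 70 mm high, origin at the centre of its underside.
Mind the look-alikes: they are no part of the job. Of the things shaped like the bracket, the terracotta one is meant.

How it is judged (in metres and radians):
On the way:
1. the bracket is lifted clear of the mould in the gripper (height (world z) of bracket above 0.038 m and contact force between the fingers and bracket above 2 N), for 0.2 s.
At the end, for the whole second after the job is handed in: The gripper holds the bracket still in the air, its back flat on the board (within 4 mm and 0.1 rad), within 10 mm sideways and in height of the outline, pressing the board with 5 to 15 N (board travel 7 to 21 mm); the gripper and arm do not touch the jig (contact force between bracket and jig between 5 and 15 N and value of joint press_board between 0.007 and 0.021 m and linear speed of bracket below 0.01 m/s and contact force between the fingers and bracket above 2 N and contact force between each of the arm, the fingers and jig below 0.5 N and y of bracket in the frame of outline between -0.01 and 0.01 m and z of bracket in the frame of outline between -0.01 and 0.01 m and x of bracket in the frame of outline between -0.004 and 0.004 m and angle between the x axis of bracket and the x axis of outline, either way round below 0.1 rad and angle between bracket's own z axis and vertical below 0.1 rad); the arm keeps its last pose, push and grip.
It fails at once if the board is driven to its end stop or pressed with more than 25 N (value of joint press_board above 0.028 m or contact force between bracket and jig above 25 N).
It fails at once if the jar is disturbed (moved more than 30 mm) (distance of jar from where it was at the start of the episode above 0.03 m).
It fails at once if the scale is disturbed (moved more than 30 mm) (distance of scale from where it was at the start of the episode above 0.03 m).
It fails at once if the pot is disturbed (moved more than 30 mm) (distance of pot from where it was at the start of the episode above 0.03 m).
It also fails if it takes over 38 s, if anything falls off the work surface, if the arm or the gripper's body presses on something with over 40 N, if the wrist force passes 120 N, or if a joint passes its speed limit or range.

ROBOT

A 7-joint arm with a two-finger parallel gripper is mounted at the origin on the work surface. World frame = base frame: x ahead of the robot, y to its left, z up, the work surface at z = 0. Lengths are in m, angles in degrees, forces in N, time in s.
With the tool pointing down it reaches from about 0.4 to 0.85 m from the base axis. Payload 10.4 kg.
Tool frame: the origin (TCP) lies midway between the tips of the shut fingers; the grasp point (between the pads) lies 19 mm behind it (manip.tcp_to_grasp is the distance from the TCP to the grasp point, in m); z points along the fingers, x is the direction in which the jaws open and shut, and the axes are right-handed (so a half turn about z gives the same grasp; the last joint's range is limited). The gripper opens to 85 mm and grips with 20 to 120 N. Pads are 22 mm wide; open, the fingers measure 114 mm over their backs; the gripper's body (76 mm by 85 mm) begins 54 mm behind the grasp point. The pads swing forward as they close: fully open they stand 13 mm farther back than shut.
Start: joints at [72.502, 19.034, -3.707, 83.658, 1.238, 77.344, -5.071], TCP at [0.174, -0.6, 0.231] pointing down, gripper open.
Joint ranges: [-148.97, 148.97], [-28.65, 121.19], [-84.17, 76.75], [9.2, 138.47], [-72.65, 252.65], [3.7, 117.97], [-149.18, 149.18]. Speed limits (degrees/s): [127.2, 127.2, 159.86, 159.86, 180, 180, 180].

INTERFACE

Orientations are given as a 3x3 rotation matrix whose columns are the frame's x, y, z axes.
In Python, from station import manip gives the robot as it stands. The module is installed in compiled form; this text tells all that it offers.
- The arm moves only by the tool step_arm, never from a script. Its argument "rows" is a list of rows, each a list of 6 numbers: the shift along the tool's x, y, z in m, then the turn, a rotation vector about the tool's x, y, z in rad. A call has 1 to 10 rows; each row shifts and turns the commanded pose from where the row before left it, along the tool's axes as they then stand; what a row does not reach is not made up. A row lasts 1/12 s, in which the tool goes at most 41.7 mm and 7.16 degrees, less where a joint would pass 70% of its speed; a pose out of reach is approached as far as the arm can. A call is refused whole if a number of a shift passes 0.0417 or a number of a turn 0.125, either way. A call with a gripper value outside its range is refused whole. "fingers" is the opening, from 0 (shut) to 1 (fully open), set as the call begins (left out, the last holds). The fingers move at their own pace and stop on an object; the grip force is fixed at half the most. Time passes only in rows, so rows that do not move let the fingers close. It gives the time, the measured TCP pose, the force and the opening at its end, in the units of the state.
- manip.get_obs(): the state, without advancing time (a new reading comes with each control period).
- manip.get_image(name): name is "side" or "top" or "wrist"; returns (picture, depth): 480x640x3 uint8, red, green, blue; 480x640 float32, m along the optical axis (not along the pixel's ray), 0 where there is no reading.
- manip.get_calibration(name): a dict with "K" (3x3 intrinsics, pixels), "R" (3x3) and "t" (3): a world point X has camera coordinates R X + t; the wrist camera has in their place "tool_from_camera" (4x4, takes a point from camera to tool coordinates, whose origin is the TCP and whose axes are the tool frame's). Camera axes: x right, y down, z forward; pixel columns grow to the right and rows downward; lengths in m; the calibration is good to about 2 mm. A picture is of the moment at which its call begins: read the wrist's pose just before it. get_calibration takes no time and is no camera call.
- manip.sign_off(): hands the job in, once; it reports no verdict.
The state is a dict: "t": time; "joints": joint angles; "dq": joint speeds; "joint_efforts": joint torques, N m; "eef_pos": TCP position; "eef_rot": TCP orientation; "force": force on the tool from outside, world axes, zero at the start; "torque": the same for the moment, N m; "width": opening from 0.0 (shut) to 1.0 (fully open).
Only numpy, scipy, OpenCV 4.12 (cv2) and the standard library are available. Lean on these libraries where they do the work, as an engineer would, in place of code of your own. Each camera call takes 0.05 s, during which the arm holds its last target. There are 200 camera calls.

## Working session

There is one attempt and no reset: what is moved stays moved. The work goes in short steps, Python scripts to look and compute and a tool call to move; the robot and the scene stay as the last step left them, time stands still between calls to the robot, and variables do not carry over. Pictures are saved under pics/ and viewed, on a budget of 10 in all, crops included, one or two more only if the job needs it, and the job is handed in when it is done.

Besides the shell and the picture viewer there is one more tool, called after "Emit:" as name([rows], argument=value, ...), one row to a line, values as JSON. step_arm: Moves the arm, as the interface text tells. Its arguments: {"type":"object","properties":{"rows":{"type":"array"},"fingers":{"type":"number"}},"required":["rows"]}

```bash
mkdir -p pics
python3 - <<'E'
from station import manip
import cv2,numpy as np,pickle
o=manip.get_obs();print(o)
for n in("top","side"):
    im,d=manip.get_image(n);np.savez(f'{n}0.npz',im=im,d=d)
    cv2.imwrite(f'pics/{n}0.png',im[:,:,::-1]);c=manip.get_calibration(n);print(n,c)
print(manip.get_calibration('wrist'))
E
```

```text
{'t': 0.0, 'joints': array([72.50136745, 19.07155362, -3.70627052, 83.70819222,  1.2390697 ,
       77.34555595, -5.06986785]), 'dq': array([ 0.0104803 , -0.01674528, -0.03309276,  0.02908896,  0.0411844 ,
       -0.06626329,  0.01031415]), 'joint_efforts': array([ 4.42219252e-04, -6.25432205e+01,  4.95651690e-02, -3.91608167e+01,
        1.62870507e-02,  9.83493053e-03, -6.04598381e-05]), 'eef_pos': array([ 0.17427218, -0.59978954,  0.2305023 ]), 'eef_rot': array([[ 2.79081417e-01, -9.60267306e-01, -5.13105303e-04],
       [-9.60266292e-01, -2.79081870e-01,  1.39967763e-03],
       [-1.48726305e-03,  1.02093711e-04, -9.99998889e-01]]), 'force': array([ 0.85316953,  0.46258511, -0.02091618]), 'torque': array([-0.02668452,  0.03700129,  0.05641334]), 'width': 0.9992974141412109}
top {'K': array([[477.64841996,   0.        , 311.1701345 ],
       [  0.        , 477.64841996, 239.17433815],
       [  0.        ,   0.        ,   1.        ]]), 'R': array([[ 0.00657822, -0.99997346, -0.00313182],
       [-0.98160928, -0.00585981, -0.19081113],
       [ 0.19078772,  0.00432942, -0.98162177
[... 247 characters left out ...]
-0.15038574, -0.02308606],
       [-0.1074594 , -0.58256204, -0.80565125],
       [ 0.1077094 ,  0.79875252, -0.59194011]]), 't': array([-0.50544839,  0.143366  ,  1.00202476])}
{'K': array([[343.24912909,   0.        , 315.16811546],
       [  0.        , 343.24912909, 240.49666407],
       [  0.        ,   0.        ,   1.        ]]), 'tool_from_camera': array([[ 9.99999806e-01, -4.29084667e-04,  4.51413141e-04,
         1.99365678e-04],
       [ 2.61800659e-04,  9.47264767e-01,  3.20451856e-01,
        -8.31186341e-02],
       [-5.65108742e-04, -3.20451676e-01,  9.47264696e-01,
        -1.43081458e-01],
       [ 0.00000000e+00,  0.00000000e+00,  0.00000000e+00,
         1.00000000e+00]])}
```

View pics/top0.png

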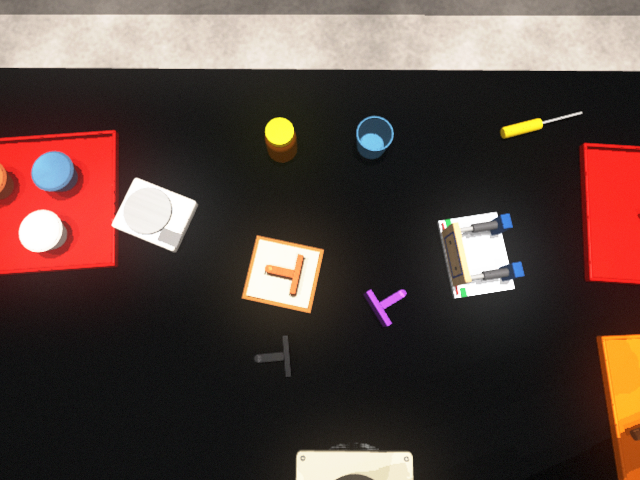

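View pics/side0.png

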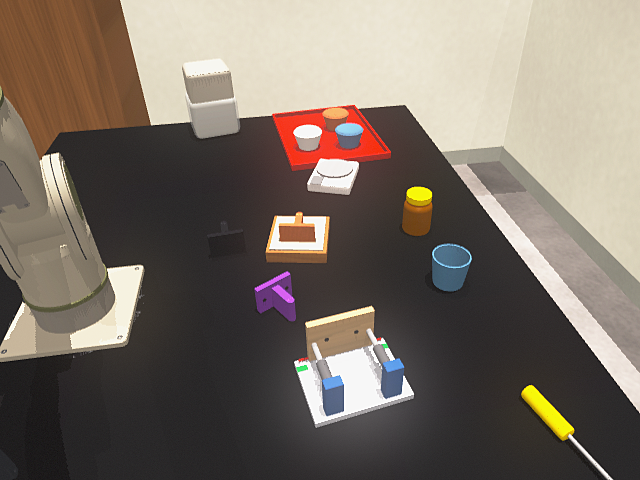

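Look-alikes for the bracket in the top picture are the terracotta T in the mould (288,272), the purple T (383,305) and the black T (273,356). I choose the terracotta one. The jig's board is at (456,253) with blue posts at (506,222) and (517,270). The jar is at (281,138), the cup at (374,138) and the scale at (155,213).

```bash
cat > h.py <<'E'
import numpy as np,cv2
from station import manip
def cloud(n,d):
    c=manip.get_calibration(n);K=c['K'];v,u=np.mgrid[:480,:640]
    P=np.stack([(u-K[0,2])/K[0,0]*d,(v-K[1,2])/K[1,1]*d,d],-1)
    return (P-c['t'])@c['R']
def rect(W,m):
    p=(W[m][:,:2]*1000).astype(np.float32);r=cv2.minAreaRect(p)
    return len(p),np.round(r[0],1),np.round(r[1],1),round(r[2],1)
E
python3 - <<'E'
from h import *
f=np.load('top0.npz');im,d=f['im'],f['d'];W=cloud('top',d);z=W[...,2]
v,u=np.mgrid[:480,:640]
def reg(a,b,c,e): return (u>=a)&(u<b)&(v>=c)&(v<e)&(d>0)
M=reg(235,330,230,318);J=reg(430,530,205,305)
for nm,m in dict(mouldtop=M&(z>.024)&(z<.04),brk=M&(z>.05),plate=M&(z>.071),rib=M&(z>.05)&(z<.07),
  jbase=J&(z>.006)&(z<.016),jig=J&(z>.006),board=J&(z>.093),posts=J&(z>.07)&(z<.09)).items(): print(nm,rect(W,m),np.round(np.percentile(z[m],[5,50,95]),4))
print('blue posts')
hsv=cv2.cvtColor(im,cv2.COLOR_RGB2HSV);b=J&(hsv[...,0]>100)&(hsv[...,0]<125)&(hsv[...,1]>150)
for s in(b&(v<240)&(z>.07),b&(v>=240)&(z>.07)): print(rect(W,s),W[s].mean(0))
for nm,m in dict(jar=reg(255,305,110,165),pot=reg(350,400,110,165),purple=reg(355,415,280,330),black=reg(245,300,330,385)).items(): print(nm,rect(W,m&(z>.03)),z[m].max())
a=im[225:325,230:330];c=im[200:300,430:530]
g=np.hstack([cv2.resize(a,(400,400),interpolation=2),cv2.resize(c,(400,400),interpolation=2)])
cv2.imwrite('pics/crop.png',g[:,:,::-1])
E
```

```text
mouldtop (3835, array([466.5, 148.4]), array([146.3, 136.6]), 78.2) [0.0257 0.0303 0.0337]
brk (506, array([465.9, 147.7]), array([71.1, 79.4]), 78.3) [0.0589 0.0672 0.0762]
plate (224, array([460. , 118.8]), array([11.9, 79.3]), 78.3) [0.0717 0.074  0.077 ]
rib (272, array([463.4, 148.2]), array([71.1, 74.5]), 78.4) [0.056  0.0639 0.0674]
jbase (2862, array([ 512.4, -263.6]), array([170.2, 131.4]), 9.2) [0.0073 0.0103 0.0136]
jig (5145, array([ 512.3, -263.3]), array([170.2, 131.9]), 9.2) [0.0078 0.0128 0.0976]
board (424, array([ 503. , -205.6]), array([119.8,  14.3]), 8.8) [0.0946 0.0982 0.101 ]
posts (537, array([ 512.1, -261.2]), array([130. , 127.2]), 9.2) [0.0717 0.0797 0.0866]
blue posts
(138, array([ 569.8, -304.4]), array([29.9, 20.4]), 5.4) [ 0.56975766 -0.30443344  0.07994985]
(139, array([ 471.3, -320. ]), array([29. , 19.4]), 9.0) [ 0.47130142 -0.32046618  0.08020595]
jar (1050, array([749.8, 156.2]), array([64.3, 63.9]), 54.7) 0.10350224805060455
pot (674, array([761.1, -43.9]), array([79. , 78.1]), 43.5) 0.07335001802922746
purple (538, array([410.2, -71.8]), array([80. , 71.4]), 31.0) 0.06297077559198742
black (531, array([297.3, 166.1]), array([79.6, 71.2]), 5.8) 0.0639320492441323
```

View pics/crop.png

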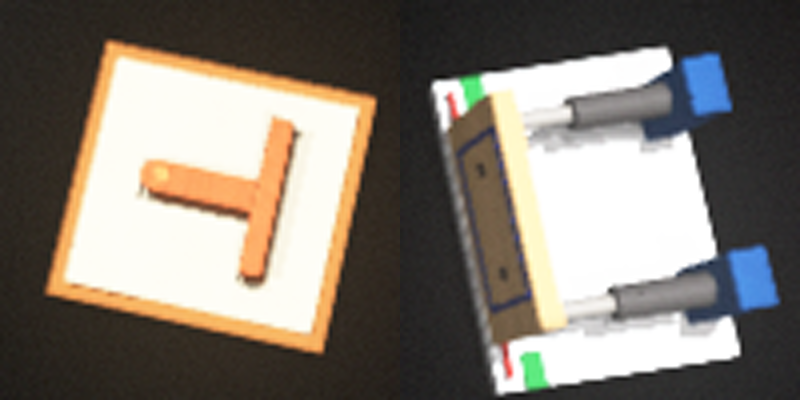

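The crop confirms the choice: terracotta T in the white mould, back facing the jig; blue outline on the board facing the mould. 

Poses in mm:

| Item | x, y | Heading |
|---|---|---|
| Bracket origin | 458.8, 112.9 | -101.75° |
| Jig origin | 502, -199.3 | -80.8° |
| Grasp point | 466.6, 150 | tool x at -11.8° |

At the grasp point the TCP goes to z of about 0.038.

Emit:
step_arm([
  [-0.018,-0.036,0,0,0,0],
  [-0.018,-0.036,0,0,0,0],
  [-0.018,-0.036,0,0,0,0],
  [-0.018,-0.036,0,0,0,0],
  [-0.018,-0.036,0,0,0,0],
  [-0.018,-0.036,0,0,0,0],
  [-0.018,-0.036,0,0,0,0],
  [-0.018,-0.036,0,0,0,0],
  [-0.018,-0.036,0,0,0,0],
  [-0.018,-0.036,0,0,0,0],
], fingers=1)

```text
t: 0.93
eef_pos: [0.4709, -0.3253, 0.2312]
eef_rot: [[0.279, -0.96, -0.0], [-0.96, -0.279, -0.0], [-0.0, 0.0, -1.0]]
force: [-0.1, -1.2, 0.3]
width: 1.001
```

Emit:
step_arm([
  [0,0,0,0,0,-0.12],
  [0,0,0,0,0,-0.12],
  [0,0,0,0,0,-0.12],
  [0,0,0,0,0,-0.12],
  [0,0,0,0,0,-0.12],
  [0,0,0,0,0,-0.12],
  [0,0,0,0,0,-0.12],
  [0,0,0,0,0,-0.12],
  [0,0,0,0,0,-0.122],
  [0,0,0,0,0,0],
])

```text
t: 1.77
eef_pos: [0.4696, -0.3268, 0.2309]
eef_rot: [[0.98, -0.199, -0.001], [-0.199, -0.98, 0.0], [-0.001, -0.0, -1.0]]
force: [0.4, 0.3, 0.6]
width: 0.997
```

Emit:
step_arm([
  [-0.008,-0.0389,0,0,0,0],
  [-0.008,-0.0389,0,0,0,0],
  [-0.008,-0.0389,0,0,0,0],
  [-0.008,-0.0389,0,0,0,0],
  [-0.008,-0.0389,0,0,0,0],
  [-0.008,-0.0389,0,0,0,0],
  [-0.008,-0.0389,0,0,0,0],
  [-0.008,-0.0389,0,0,0,0],
  [-0.008,-0.0389,0,0,0,0],
  [-0.008,-0.0389,0,0,0,-0.004],
])

```text
t: 2.6
eef_pos: [0.4706, 0.072, 0.2314]
eef_rot: [[0.979, -0.206, 0.0], [-0.206, -0.979, -0.001], [0.001, 0.0, -1.0]]
force: [1.5, -0.9, 0.2]
width: 1.002
```

Emit:
step_arm([
  [-0.008,-0.0389,0,0,0,0],
  [-0.01,-0.0389,0,0,0,0],
  [0,0,0.02,0,0,0],
  [0,0,0.03,0,0,0],
  [0,0,0,0,0,0],
  [0,0,0,0,0,0],
])

```text
t: 3.1
eef_pos: [0.4683, 0.1497, 0.1807]
eef_rot: [[0.979, -0.203, -0.003], [-0.203, -0.979, -0.0], [-0.003, 0.001, -1.0]]
force: [0.0, 0.7, 1.6]
width: 0.996
```

Run:
```python
from h import *
o=manip.get_obs();print(o['eef_pos'],o['eef_rot'])
im,d=manip.get_image('wrist');c=manip.get_calibration('wrist');K=c['K'];T=c['tool_from_camera']
cv2.imwrite('pics/w1.png',im[:,:,::-1])
v,u=np.mgrid[:480,:640]
P=np.stack([(u-K[0,2])/K[0,0]*d,(v-K[1,2])/K[1,1]*d,d],-1)@T[:3,:3].T+T[:3,3]
W=P@o['eef_rot'].T+o['eef_pos'];z=W[...,2]
hsv=cv2.cvtColor(im,cv2.COLOR_RGB2HSV)
near=(d>0)&(np.hypot(W[...,0]-.466,W[...,1]-.148)<.1)
print('mould',rect(W,near&(z>.026)&(z<.038)))
print('plate',rect(W,near&(z>.071)&(z<.08)))
m=near&(z>.06)&(z<.069)&(W[...,1]>.13);print('rib',rect(W,m),W[m].mean(0))
print('all',rect(W,near&(z>.055)&(z<.085)))
```

```text
[0.46826683 0.14965609 0.18065725] [[ 9.79095878e-01 -2.03377758e-01 -2.95783918e-03]
 [-2.03379762e-01 -9.79099852e-01 -3.89917905e-04]
 [-2.81671928e-03  9.83331642e-04 -9.99995550e-01]]
mould (19504, array([468.4, 146.6]), array([146.4, 136.3]), 78.2)
plate (1505, array([462.6, 118.1]), array([12.6, 79.6]), 77.6)
rib (1326, array([462.5, 146.3]), array([73.1, 35.8]), 48.0) [0.46913118 0.15558447 0.0654243 ]
all (3598, array([468.9, 146.9]), array([71.4, 79.6]), 77.6)
```

View pics/w1.png

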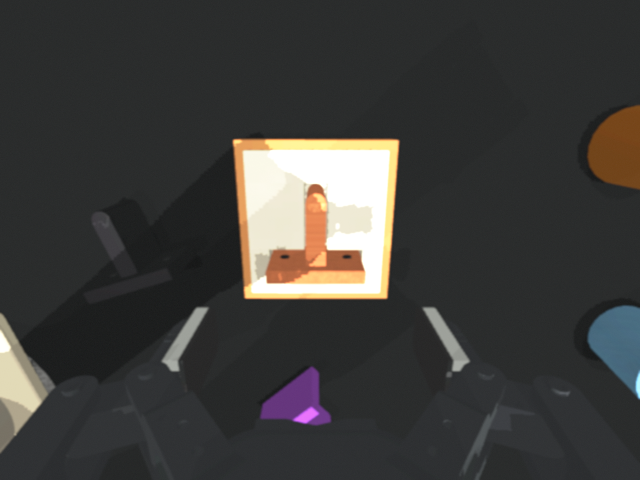

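The wrist picture shows the rib at (316,230), centred between the fingers and square to them. The wrist and top measurements agree to 2 mm, so I descend and grip.

Emit:
step_arm([
  [0,0,0.03,0,0,0],
  [0,0,0.03,0,0,0],
  [0,0,0.03,0,0,0],
  [0,0,0.025,0,0,0],
  [0,0,0.015,0,0,0],
  [0,0,0.008,0,0,0],
  [0,0,0.005,0,0,0],
  [0,0,0,0,0,0],
  [0,0,0,0,0,0],
])

```text
t: 3.9
eef_pos: [0.4701, 0.1502, 0.0396]
eef_rot: [[0.98, -0.201, 0.002], [-0.201, -0.98, 0.0], [0.002, -0.001, -1.0]]
force: [0.3, 0.4, 0.5]
width: 1.0
```

Emit:
step_arm([
  [0,0,0,0,0,0],
  [0,0,0,0,0,0],
  [0,0,0,0,0,0],
  [0,0,0,0,0,0],
  [0,0,0,0,0,0],
  [0,0,0,0,0,0],
  [0,0,0,0,0,0],
  [0,0,0,0,0,0],
  [0,0,0,0,0,0],
  [0,0,0,0,0,0],
], fingers=0)

```text
t: 4.73
eef_pos: [0.4694, 0.1502, 0.0386]
eef_rot: [[0.98, -0.201, 0.0], [-0.201, -0.98, 0.0], [0.0, -0.0, -1.0]]
force: [-1.0, -0.8, 6.4]
width: 0.176
```

Emit:
step_arm([
  [0,0,-0.005,0,0,0],
  [0,0,-0.01,0,0,0],
  [0,0,-0.015,0,0,0],
  [0,0,-0.02,0,0,0],
  [0,0,-0.025,0,0,0],
  [0,0,-0.025,0,0,0],
  [0,0,-0.02,0,0,0],
  [0,0,0,0,0,0],
  [0,0,0,0,0,0],
  [0,0,0,0,0,0],
])

```text
t: 5.57
eef_pos: [0.4686, 0.1497, 0.1576]
eef_rot: [[0.98, -0.201, -0.001], [-0.201, -0.98, -0.001], [-0.001, 0.001, -1.0]]
force: [-0.9, 0.4, -2.2]
width: 0.174
```

Run:
```python
from h import *
o=manip.get_obs();print(o['eef_pos'],o['eef_rot'],o['width'],o['force'])
a,_=manip.get_image('side');o=manip.get_obs();b,d=manip.get_image('wrist')
c=manip.get_calibration('wrist');K=c['K'];T=c['tool_from_camera']
v,u=np.mgrid[:480,:640]
P=np.stack([(u-K[0,2])/K[0,0]*d,(v-K[1,2])/K[1,1]*d,d],-1)@T[:3,:3].T+T[:3,3]
W=P@o['eef_rot'].T+o['eef_pos']
hsv=cv2.cvtColor(b,cv2.COLOR_RGB2HSV)
m=(d>0)&(W[...,2]>.09)&(hsv[...,1]>120)&((hsv[...,0]<20))
q=P[m];print(len(q),np.percentile(q,[1,50,99],axis=0))
r=cv2.minAreaRect((q[:,:2]*1000).astype(np.float32));print(r)
top=m&(np.abs(P[...,2]-np.percentile(q[:,2],3))<.004)
r=cv2.minAreaRect((P[top][:,:2]*1000).astype(np.float32));print('plate top tool',r,P[top].mean(0))
cv2.imwrite('pics/lift.png',np.hstack([cv2.resize(a[100:340,180:500],(400,300)),cv2.resize(b,(400,300))])[:,:,::-1])
```

```text
[0.46859287 0.14970281 0.15756421] [[ 9.79632400e-01 -2.00797148e-01 -9.30583340e-04]
 [-2.00797733e-01 -9.79632548e-01 -5.83447622e-04]
 [-7.94475110e-04  7.58423219e-04 -9.99999397e-01]] 0.17415396091977559 [-0.86841129  0.41996766 -2.1540735 ]
8421 [[-0.03718385 -0.03254193 -0.05621178]
 [ 0.00046516  0.00029566 -0.02682503]
 [ 0.03832116  0.03501483  0.01977509]]
((0.59051513671875, 3.0387191772460938), (79.37428283691406, 72.02489471435547), 0.20245851576328278)
plate top tool ((0.544647216796875, 16.018003463745117), (79.37428283691406, 46.06617736816406), 0.20245851576328278) [ 0.00062133  0.02834155 -0.03574633]
```

View pics/lift.png

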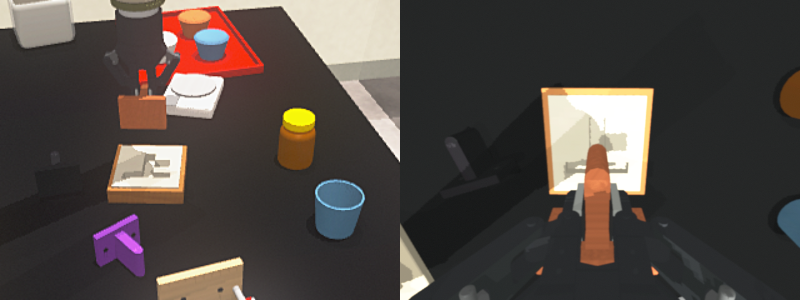

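The bracket came out square in the grip. In the tool frame its back is at y +39 mm and its bottom 23.6 mm below the TCP. I turn it +20.8° and carry it to 40 mm in front of the board.

Emit:
step_arm([
  [0,0,0,0,0,-0.05],
  [0,0,0,0,0,-0.08],
  [0,0,0,0,0,-0.08],
  [0,0,0,0,0,-0.08],
  [0,0,0,0,0,-0.05],
  [0,0,0,0,0,-0.023],
  [0,0.01,0,0,0,0],
  [-0.002,0.02,0,0,0,0],
  [-0.002,0.025,0,0,0,0],
  [-0.002,0.03,0,0,0,0],
])

```text
t: 6.5
eef_pos: [0.4764, 0.0647, 0.158]
eef_rot: [[0.987, 0.161, -0.001], [0.161, -0.987, 0.0], [-0.0, -0.0, -1.0]]
force: [0.9, -0.8, -1.9]
width: 0.178
```

Emit:
step_arm([
  [-0.002,0.03,0,0,0,0],
  [-0.002,0.03,0,0,0,0],
  [-0.002,0.03,0,0,0,0],
  [-0.002,0.03,0,0,0,0],
  [-0.002,0.025,0,0,0,0],
  [-0.002,0.02,0,0,0,0],
  [-0.002,0.015,0,0,0,0],
  [-0.001,0.006,0,0,0,0],
  [0,0,0,0,0,0],
  [0,0,0,0,0,0],
])

```text
t: 7.33
eef_pos: [0.4916, -0.1202, 0.158]
eef_rot: [[0.987, 0.16, -0.0], [0.16, -0.987, 0.001], [-0.0, -0.001, -1.0]]
force: [-0.2, 0.1, -1.8]
width: 0.172
```

```bash
cat > look.py <<'E'
from h import *
def look():
    o=manip.get_obs();print('tcp',np.round(o['eef_pos'],4),'ang',np.degrees(np.arctan2(o['eef_rot'][1,0],o['eef_rot'][0,0])),'f',o['force'],'t',o['t'],o['width'])
    t,d=manip.get_image('top');W=cloud('top',d);z=W[...,2]
    v,u=np.mgrid[:480,:640];J=(u>420)&(u<540)&(v>195)&(v<310)&(d>0)
    hsv=cv2.cvtColor(t,cv2.COLOR_RGB2HSV)
    print('board',rect(W,J&(z>.09)&(z<.104)&(hsv[...,0]<35)&(hsv[...,0]>12)))
    return o,t
E
python3 - <<'E'
from look import *
look()
o=manip.get_obs();b,d=manip.get_image('wrist');c=manip.get_calibration('wrist');K=c['K'];T=c['tool_from_camera']
v,u=np.mgrid[:480,:640]
P=np.stack([(u-K[0,2])/K[0,0]*d,(v-K[1,2])/K[1,1]*d,d],-1)@T[:3,:3].T+T[:3,3]
W=P@o['eef_rot'].T+o['eef_pos'];z=W[...,2]
n=(d>0)&(W[...,1]<-.17)&(np.hypot(W[...,0]-.51,W[...,1]+.26)<.13)
print('base',rect(W,n&(z>.006)&(z<.018)),'board',rect(W,n&(z>.094)&(z<.106)))
s,_=manip.get_image('side')
cv2.imwrite('pics/pre.png',np.hstack([cv2.resize(s[180:420,200:520],(400,300)),cv2.resize(b,(400,300))])[:,:,::-1])
E
```

```text
tcp [ 0.4916 -0.1202  0.158 ] ang 9.190136822194834 f [-0.19736306  0.0517947  -1.78263447] t 7.3333 0.17224520884150515
board (0, array([0., 0.]), array([0., 0.]), 0.0)
base (1708, array([ 508.4, -227. ]), array([170.6,  54.6]), 9.5) board (0, array([0., 0.]), array([0., 0.]), 0.0)
```

View pics/pre.png

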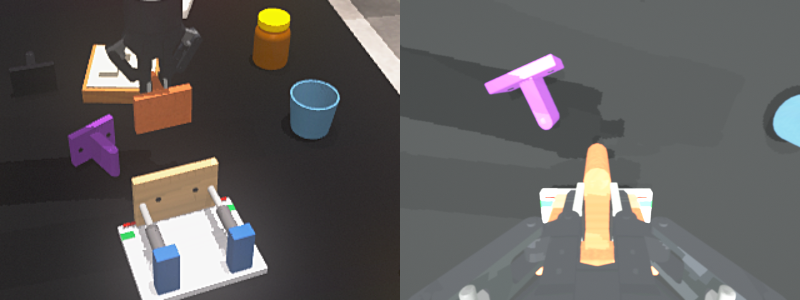

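Bracket, board and jig line up. The gap is about 41 mm and the sideways offset about 2 mm. I descend by 104 mm and then approach.

Emit:
step_arm([
  [-0.002,0,0.01,0,0,0],
  [0,0,0.015,0,0,0],
  [0,0,0.02,0,0,0],
  [0,0,0.02,0,0,0],
  [0,0,0.02,0,0,0],
  [0,0,0.012,0,0,0],
  [0,0,0.007,0,0,0],
  [0,0,0,0,0,0],
  [0,0,0,0,0,0],
])

```text
t: 8.23
eef_pos: [0.4901, -0.1209, 0.0546]
eef_rot: [[0.987, 0.161, 0.0], [0.161, -0.987, 0.0], [0.0, 0.0, -1.0]]
force: [-0.8, 0.1, -1.8]
width: 0.176
```

Emit:
step_arm([
  [0,0.005,0,0,0,0],
  [0,0.006,0,0,0,0],
  [0,0.006,0,0,0,0],
  [0,0.006,0,0,0,0],
  [0,0.005,0,0,0,0],
  [0,0.004,0,0,0,0],
  [0,0.002,0,0,0,0],
  [0,0.001,0,0,0,0],
  [0,0,0,0,0,0],
  [0,0,0,0,0,0],
])

```text
t: 9.07
eef_pos: [0.4955, -0.1554, 0.0543]
eef_rot: [[0.987, 0.161, 0.0], [0.161, -0.987, 0.0], [0.0, -0.0, -1.0]]
force: [-0.8, -0.8, -2.0]
width: 0.174
```

Run:
```python
from look import *
look()
```

```text
tcp [ 0.4955 -0.1554  0.0543] ang 9.239642998272972 f [-0.80453546 -0.7950985  -2.01787073] t 9.0667 0.17395592112569097
board (19, array([ 468.8, -164.5]), array([110.8,  40.7]), 46.5)
```

Emit:
step_arm([
  [0,0.002,0,0,0,0],
  [0,0.002,0,0,0,0],
  [0,0.002,0,0,0,0],
  [0,0.002,0,0,0,0],
  [0,0.002,0,0,0,0],
  [0,0.002,0,0,0,0],
  [0,0,0,0,0,0],
  [0,0,0,0,0,0],
  [0,0,0,0,0,0],
])

```text
t: 9.87
eef_pos: [0.4973, -0.1672, 0.0543]
eef_rot: [[0.987, 0.161, -0.0], [0.161, -0.987, 0.0], [-0.0, -0.0, -1.0]]
force: [-1.4, 2.2, -1.3]
width: 0.174
```

Emit:
step_arm([
  [0,0.0015,0,0,0,0],
  [0,0.0015,0,0,0,0],
  [0,0.0015,0,0,0,0],
  [0,0.0015,0,0,0,0],
  [0,0.0015,0,0,0,0],
  [0,0,0,0,0,0],
  [0,0,0,0,0,0],
  [0,0,0,0,0,0],
])

```text
t: 10.53
eef_pos: [0.4984, -0.1738, 0.0543]
eef_rot: [[0.987, 0.161, -0.001], [0.161, -0.987, 0.001], [-0.001, -0.001, -1.0]]
force: [-3.5, 7.6, 0.9]
width: 0.175
```

Run:
```python
from look import *
o,t=look()
s,_=manip.get_image('side');fs=[manip.get_obs()['force']]
for i in range(4): manip.get_image('side');fs.append(manip.get_obs()['force'])
print(np.mean(fs,0),np.std(fs,0))
cv2.imwrite('pics/press.png',np.hstack([cv2.resize(s[270:430,270:430],(400,400),interpolation=2),cv2.resize(t[200:310,425:535],(400,400),interpolation=2)])[:,:,::-1])
```

```text
tcp [ 0.4984 -0.1738  0.0543] ang 9.278259219250003 f [-3.5244027   7.62268872  0.90977121] t 10.5333 0.17490496792675558
board (71, array([ 474.7, -191.8]), array([97.7, 26.8]), 58.5)
[-3.01784683  7.20896151  1.32981403] [0.42400368 0.28101814 0.19496138]
```

View pics/press.png

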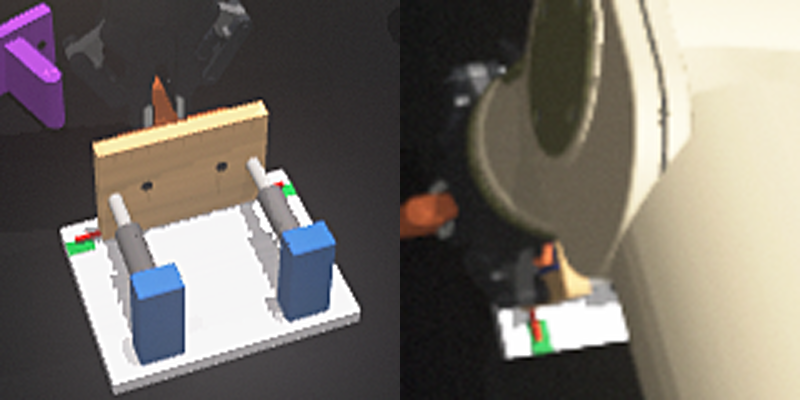

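The red pointers are inside the green bands, slightly short of the middle, near (537,325) in the right-hand view. Force and geometry both put the travel at 11–12.5 mm. I add about 2 mm.

Emit:
step_arm([
  [0,0.001,0,0,0,0],
  [0,0.001,0,0,0,0],
  [0,0,0,0,0,0],
  [0,0,0,0,0,0],
  [0,0,0,0,0,0],
  [0,0,0,0,0,0],
])

```text
t: 11.33
eef_pos: [0.4987, -0.1754, 0.0543]
eef_rot: [[0.987, 0.162, -0.001], [0.162, -0.987, 0.001], [-0.001, -0.002, -1.0]]
force: [-4.4, 8.3, 2.6]
width: 0.181
```

Run:
```python
from look import *
o=manip.get_obs();print(o['eef_pos'],o['eef_rot'][:,1],o['width'],o['dq'].max())
fs=[]
for i in range(4): t,d=manip.get_image('top');fs.append(manip.get_obs()['force'])
print(np.mean(fs,0))
s,ds=manip.get_image('side');W=cloud('side',ds);z=W[...,2]
hsv=cv2.cvtColor(s,cv2.COLOR_RGB2HSV);H,S=hsv[...,0],hsv[...,1]
dj=np.array([.16,-.987]);A=W[...,:2]@dj*1000-277.4;v,u=np.mgrid[:480,:640]
R=(u>280)&(u<430)&(v>280)&(v<430)&(ds>0)
for nm,m in dict(red=R&((H<6)|(H>174))&(S>170)&(z<.04),green=R&(H>50)&(H<75)&(S>120),blue=R&(H>100)&(H<125)&(S>120)&(z>.072),boardtop=R&(H>12)&(H<32)&(z>.097)).items(): print(nm,m.sum(),np.percentile(A[m],[5,50,95]) if m.any() else '')
m=R&(H>8)&(H<32)&(z>.03)&(z<.095)&(S>60)&(A>5)&(A<45);p=W[m];print('back face',m.sum(),np.percentile(A[m],[5,50,95]))
cv2.imwrite('pics/final.png',np.hstack([cv2.resize(s[280:420,280:420],(400,400),interpolation=2),cv2.resize(t[250:310,445:505],(400,400),interpolation=2)])[:,:,::-1])
```

```text
[ 0.49869464 -0.17540947  0.05426261] [ 0.16151098 -0.9868696  -0.00161072] 0.18053622816494988 0.10295686746328735
[-3.63204669  8.63226124  1.83333203]
red 16 [19.84731156 21.39678697 23.11643444]
green 56 [18.00570552 22.86111711 27.5776151 ]
blue 393 [109.10988072 118.32283047 126.66134682]
boardtop 528 [-20.47268138  19.9180878   27.59751758]
back face 1668 [25.11249734 27.10230053 28.61252511]
```

View pics/final.png

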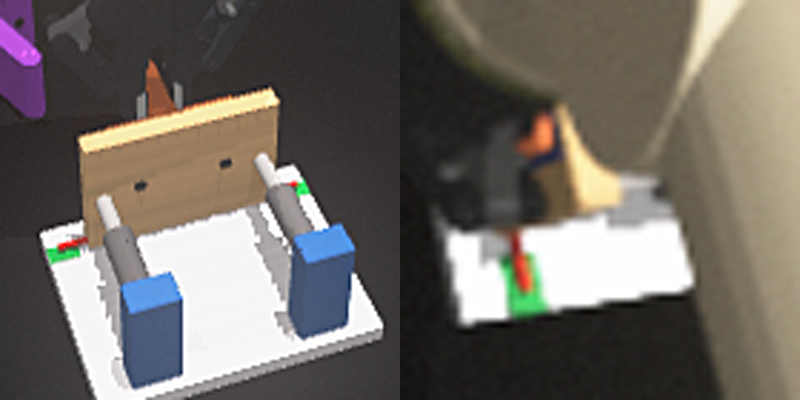

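The pointers now stand in the middle of the bands, for example at (522,275) in the right-hand view. Force is about 9.5–10 N, the pose is steady, and the back is square. I'm handing in.

```bash
python3 -c "
from station import manip
print(manip.sign_off()); print(manip.get_obs()['force'])"
```

```text
the job is handed in; nothing more can be done
None
the job is handed in; nothing more can be done
```

I lifted the terracotta bracket straight out of the mould, turned it about 21°, and pressed its back onto the board inside the blue outline. I handed it in at about 11.6 s, still gripped and pressing in the air. No verdict was reported.

What the last checks showed:
- **Press:** wrist force was about 9–10 N along the pressing direction. The board travel comes out at about 13–14 mm, and the red pointers stood in the middle of the green bands.
- **Grip and angle:** the opening held at about 0.18, matching the 16 mm rib. The tool was within about 0.2° of square to the jig and upright.
- **Position:** I estimate the bracket within about 2 mm of the outline sideways and in height. This comes from the arm pose and earlier measurements, because the gripper hid the outline once the bracket was in place.
- **Clearance:** by geometry, the fingers stay about 28 mm short of the board. I did not measure contact between gripper and jig directly.
- **Bystanders:** the arm's path stayed clear of the jar, scale and pot. I did not re-measure them at the end.

Two things disagreed slightly. The top and wrist cameras differed by about 2 mm, so I used values in between. The raw side-camera depth put the board about 2 mm further along, but the posts showed the same offset, so I corrected for it.

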